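# Clamp a scale model in its gluing jig

### The job

Push the diner model along the jig's bed until the back of its base sits flush and square against the aluminium fence. Then push the black toggle-clamp handle over past its dead point until it snaps into lock and the rubber pad holds the model down, and move clear. Do not pick anything up or tip the model, and leave the glue bottle, the jar and the wood offcut where they stand.

Things in the scene. Friction and masses are not known exactly. Their poses are not given: they have to be found in the camera images.
- jig: gluing jig screwed to the table: plywood bed, top 18 mm above the table, x = -130 to +80 mm, y = -110 to +200 mm. Origin on the table plane, x towards the fence, y towards the clamp, z up. A steel toggle clamp stands on the bed at x = -10 to 40, y = 95 to 165 mm
- fence (a point): middle of the aluminium fence's front face (facing the jig's -x), 8 mm above the bed, at x = 55, y = 0, z = 26 mm in the jig's frame. The fence is 16 mm high above the bed and reaches 85 mm to either side; axes as the jig's. A crooked model is squared by pushing its front edge at two points, or on the side that lags
- model: scale model of a diner room, loose on the bed, about 0.35 kg: white base slab 110 (x) by 150 (y) by 20 mm high, 45 mm walls round its back right (+x, -y) corner. Origin: centre of the slab's underside, x towards its back wall. Its front (-x) face is a plain 20 mm edge to push on. Starts 20 to 45 mm short of the fence, a little turned; seated, its origin is at x = 0 in the jig's frame
- clamp_handle (a joint): angle of the clamp's handle (rad): 0 = fully open, leaning 0.85 rad from upright to the jig's +y; grows as it is pushed to the jig's -y, about the jig's x. Starts at 0 to 0.2. Moves lightly (1 N) and stays where left until the pad meets the model at about 0.56, then takes up to 5 N at the tip; 0.80 = dead point; past it the sprung pad snaps it on to a stop at 0.93 = locked
- handle_pivot (a point): the handle's pivot, in the clamp, at x = 15, y = 150, z = 60 mm in the jig's frame; axes as the jig's
- handle_tip (a point): outer end of the handle, 116 mm from the pivot: centre of the rounded end of a black grip, 20 mm in diameter and 66 mm long (the end stands out 10 mm more). Height 137 mm when fully open, 175 mm when locked. Push it from its +y side, with the fingertips some 20 to 35 mm lower than this point
- clamp_pad: sprung rubber pad, 18 mm in diameter, on the end of the clamp's bar (hinged at y = 115, z = 75 mm of the jig). Origin on the bar, 44 mm behind the pad's face. Open, the pad's face is at about x = 15, y = 20, z = 75 to 105 mm of the jig, the bar's end up to z = 145: keep the gripper's body clear of them. The bar comes down with the handle; locked, the pad presses on the base with about 6 N
- glue: glue bottle, 34 mm diameter, 85 mm high, upright on the table to the jig's -y side; origin under its centre. To be left alone
- paint_jar: glass jar with steel cap, 42 mm diameter, 48 mm high, on the table to the jig's -y side; origin under its centre. To be left alone
- offcut: wood offcut 30 by 75 by 24 mm, on the table beyond the fence; origin under its centre. To be left alone
Things that resemble listed ones, but are neither listed nor needed, are in the scene too. Several things have the shape of the model; the one meant has the colours described above.

How it is judged (in metres and radians):
On the way, in this order (a step that is already met when the one before it is completed fails the run):
1. the model sits flush and square against the fence while the clamp is still open (x of model in the frame of jig above -0.003 m and angle between the x axis of model and the x axis of jig, either way round below 0.04 rad and value of joint clamp_handle below 0.3 rad), for 0.2 s.
2. the clamp handle has snapped over into lock (value of joint clamp_handle above 0.9 rad), for 0.2 s.
At the end, for the whole second after the job is handed in: The handle is locked (joint above 0.9), the pad presses on the model with more than 2 N, and the model lies flat on the bed at rest, its base within 3 mm of the fence and square to it within 0.04 rad (value of joint clamp_handle above 0.9 rad and contact force between clamp_pad and model above 2 N and x of model in the frame of jig above -0.003 m and angle between the x axis of model and the x axis of jig, either way round below 0.04 rad and z of model in the frame of jig below 0.022 m and angle between model's own z axis and vertical below 0.04 rad and linear speed of model below 0.01 m/s); the robot touches nothing.
It fails at once if the model is lifted or tipped (z of model in the frame of jig above 0.032 m or angle between model's own z axis and vertical above 0.15 rad).
It fails at once if a bystander is moved by more than 20 mm or tipped (distance of any of glue, paint_jar, offcut from where it was at the start of the episode above 0.02 m or angle between any of glue, paint_jar's own z axis and vertical above 0.3 rad).
It also fails if it takes over 51 s, if anything falls off the work surface, if the arm or the gripper's body presses on something with over 40 N, if the wrist force passes 120 N, or if a joint passes its speed limit or range.

### The arm

A 7-joint arm with a two-finger parallel gripper is mounted at the origin on the work surface. World frame = base frame: x ahead of the robot, y to its left, z up, the work surface at z = 0. Lengths are in mm, angles in rad, forces in N, time in s.
With the tool pointing down it reaches from about 400 to 900 mm from the base axis. Payload 5.5 kg.
Tool frame: the origin (TCP) lies between the finger pads; the fingertips stand 17 mm ahead of it and the grasp point (between the pads) lies 2 mm behind it; z points along the fingers, y is the line along which they close (so a half turn about z gives the same grasp; the last joint's range is limited). The gripper opens to 92 mm and grips with 3 to 60 N. Pads are 19 mm wide; open, the fingers measure 130 mm over their backs; the gripper's body (75 mm by 190 mm) begins 47 mm behind the grasp point.
Start: joints at [-1.074, 0.501, -0.427, 1.55, 0.221, 1.138, -0.21], TCP at [150.551, 632.324, 243.729] pointing down, gripper open.
Joint ranges: [-2.88, 2.88], [-0.31, 2.03], [-1.54, 1.56], [0.2, 2.42], [-1.41, 4.55], [0.19, 2.02], [-2.57, 2.57]. Speed limits (rad/s): [2.57, 2.57, 3.14, 3.14, 3.14, 3.14, 3.14].

### API

Orientations are given as a unit quaternion [x, y, z, w].
In Python, from cell import arm gives the robot as it stands.
- The arm moves only by the shell command python3 -m inch 'ROWS' [FORCE]. ROWS is JSON, a list of rows, each an object with "angular": the turn, a rotation vector about the world's x, y, z in rad, a list of three; "xyz": the shift along the world's x, y, z in mm, a list of three; "grip": the finger opening in mm, from 0 to 91.8. A call has exactly 5 rows; each row is the pose to reach, as a shift and turn from the pose commanded when the call began; what a row does not reach only later rows make up. A row lasts 1/10 s, in which the tool goes at most 50 mm and 8.59 degrees, less where a joint would pass 70% of its speed; a pose out of reach is approached as far as the arm can. A call with a gripper value outside its range is refused whole. The fingers move at their own pace and stop on an object; FORCE is the grip in N (left out, the last holds). Time passes only in rows, so rows that repeat a pose let the fingers close, or fill a call up. It gives the time, the measured TCP pose, the force, the opening and the grip force at its end, in the units of the state.
- arm.get_obs(): the state, without advancing time (a new reading comes with each control period).
- arm.grab_frame(name): name is "scene" or "top"; returns a dict with "image" (384x512x3 uint8, red, green, blue), "range_z" (384x512 float32, mm along the optical axis (not along the pixel's ray), 0 where there is no reading), "fx", "fy", "cx", "cy" (pixels), "eye" and "rotation" of the camera in the world. Camera axes: x right, y up, looking along -z (the intrinsics and any distortion apply to the point x, -y, -z); pixel columns grow to the right and rows downward; lengths in mm; the calibration is good to about 2 mm. A picture is of the moment at which its call begins.
- arm.close_job(): hands the job in; it is judged then, once.
Trained networks look in the newest picture that a camera, given by its name, has taken for a name from the list of things; names that differ only in an ending like _2 or _b are one class to them, and where a whole thing is asked for, a point or a joint stands for the part that bears it (a point fixed in the world has none). Each returns a list of dicts, best first, with "score" (0 to 1); they miss things now and then, are a little off and sometimes report something else, mostly with a low value. They report only what shows in the picture. A call takes as long as a camera call. They do not tell look-alikes from the thing itself.
- arm.spot_in(camera, target): "rect" ([left, top, right, bottom] in pixels, round what is visible of it).
- arm.place_of(camera, target): "xy" ([column, row] in pixels: a listed point, or the origin of a listed thing).
The state is a dict: "time_s": time; "qpos": joint angles; "dq": joint speeds; "joint_efforts": joint torques, N m; "position": TCP position; "ee_rot": TCP orientation; "wrist_force": force on the tool from outside, world axes, zero at the start; "ft_torque": the same for the moment, N m; "finger_gap": finger opening in mm; "gripper_force": force on a finger pad.
Only numpy, scipy, OpenCV 4.12 (cv2) and the standard library are available. Lean on these libraries where they do the work, as an engineer would, in place of code of your own. Each camera call takes 0.05 s, during which the arm holds its last target. There are 200 camera calls.

## Working session

There is one attempt and no reset: what is moved stays moved. The work goes in short steps, Python scripts to look and compute and a shell command to move; the robot and the scene stay as the last step left them, time stands still between calls to the robot, and variables do not carry over. Pictures are saved under pics/ and viewed, at most 10 in all, crops included, and the job is handed in when it is done.

```bash
mkdir -p pics; ls; cat > h.py <<'E'
import numpy as np, cv2
from cell import arm
def frame(n):
    f=arm.grab_frame(n); return f
def p3(f,u,v,z=None,r=2):
    """pixel->world; z: intersect plane height (mm), else depth"""
    R=np.array(f["rotation"]); 
    if R.shape!=(3,3):
        from scipy.spatial.transform import Rotation as Ro; R=Ro.from_quat(R.ravel()).as_matrix()
    e=np.array(f["eye"]); d=R@np.array([(u-f["cx"])/f["fx"],-(v-f["cy"])/f["fy"],-1.])
    if z is not None: return e+d*(z-e[2])/d[2]
    w=f["range_z"][max(0,int(v)-r):int(v)+r+1,max(0,int(u)-r):int(u)+r+1]; w=w[w>0]
    return e+d*np.median(w) if len(w) else None
E
python3 - <<'E'
from h import *
np.set_printoptions(precision=1,suppress=True)
for n in ("scene","top"):
    f=frame(n); im=f["image"][:,:,::-1].copy()
    print(n,f["eye"],f["rotation"],{k:f[k] for k in f if k not in("image","range_z","eye","rotation")})
    for t in ("jig","fence","model","handle_pivot","handle_tip","clamp_pad","glue","paint_jar","offcut"):
        for d in arm.place_of(n,t)[:4]:
            print(t,np.round(d["xy"],1),round(d["score"],2),p3(f,*d["xy"]))
    cv2.imwrite(f"pics/{n}0.png",cv2.resize(im,(800,600)))
print(arm.get_obs())
E
```

```text
pics
scene [1419.3  166.5  714.7] [0.3 0.4 0.7 0.5] {'fx': 494.8646417400801, 'fy': 494.8646417400801, 'cx': 258.6181122563134, 'cy': 186.19625663373176}
jig [244.3 245.1] 0.86 [ 618.9 -138.5   15.9]
fence [241.7 254.7] 0.73 [ 663.6 -128.    27.1]
model [163.6 186.2] 0.81 [ 457.3 -422.3   17.7]
model [242.3 227.2] 0.6 [ 614.5 -143.6   61.2]
model [262.4 169.8] 0.6 [ 293.5 -202.3   15.2]
handle_pivot [311.2 222.4] 0.86 [572.1  -0.9  76.7]
handle_tip [352.1 193.5] 0.8 [534.5  74.7 142.8]
clamp_pad [262.5 195.8] 0.61 [ 389.1 -170.9   -4.7]
glue [173.3 226.7] 0.64 [ 603.3 -321.1   13.3]
paint_jar [170.7 261.8] 0.76 [ 710.2 -274.3    6.7]
offcut [229.4 285.9] 0.62 [ 740.8 -126.9    7.8]
top [ 492.6 -131.3  806.9] [-0.   0.   0.7 -0.7] {'fx': 351.50500801972277, 'fy': 351.50500801972277, 'cx': 253.8794654575889, 'cy': 191.70879755823933}
jig [262.8 160.5] 0.57 [ 591.9 -153.    53.8]
fence [250.9 137.2] 0.65 [ 646.6 -127.5   33.5]
model [295.  304.7] 0.87 [ 275.5 -223.3   19.4]
model [382.8 231.2] 0.82 [ 436.5 -421.    19.8]
model [265.8 175.1] 0.69 [ 561.8 -159.8   37.6]
handle_pivot [195.
[... 151 characters left out ...]
] 0.51 [ 577.2 -314.9   56.7]
glue [254.2 138. ] 0.22 [ 645.  -134.8   32. ]
paint_jar [319.4 121.5] 0.57 [ 678.  -277.4   46.2]
paint_jar [335.4 166.2] 0.39 [ 579.4 -310.4   48.7]
offcut [259.8 103.5] 0.77 [ 725.  -147.8   23.7]
offcut [321.  121.2] 0.26 [ 678.4 -280.7   47.2]
{'time_s': 1.0, 'qpos': array([-1.1,  0.5, -0.4,  1.6,  0.2,  1.1, -0.2]), 'dq': array([-0., -0.,  0.,  0.,  0.,  0.,  0.]), 'joint_efforts': array([ -0. , -56.6,  -5.8, -28. ,  -0.1,   0. ,   0. ]), 'position': array([150.5, 632.3, 243.7]), 'ee_rot': array([ 0.1,  1. ,  0. , -0. ]), 'wrist_force': array([-0.1,  1.2, -0.4]), 'ft_torque': array([-0. , -0. ,  0.1]), 'gripper_force': 0.0, 'finger_gap': 92.06565387541218}
```

View pics/top0.png

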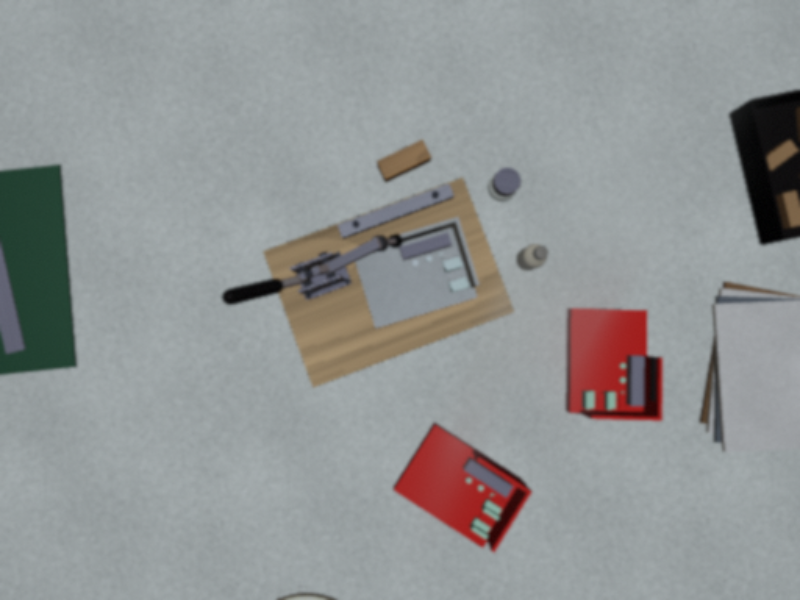

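View pics/scene0.png

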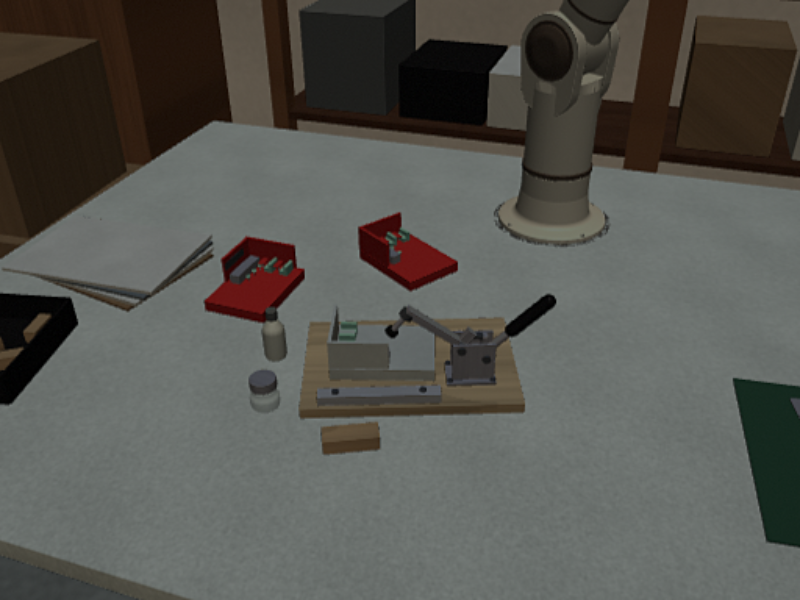

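The white-slab candidate is on the jig at about (415,275) in the top view. The two red look-alikes are at (607,365) and (460,487). Only the one on the jig has the white base described. Next I measure it and confirm it in a crop.

```bash
cat >> h.py <<'E'
def cloud(f):
    v,u=np.mgrid[0:384,0:512]; R=np.array(f["rotation"])
    from scipy.spatial.transform import Rotation as Ro
    if R.shape!=(3,3): R=Ro.from_quat(R.ravel()).as_matrix()
    D=f["range_z"]; c=np.stack([(u-f["cx"])/f["fx"]*D,-(v-f["cy"])/f["fy"]*D,-D],-1)
    return c@R.T+np.array(f["eye"])
def toJ(P,o,a):
    d=P[...,:2]-o; c,s=np.cos(a),np.sin(a)
    return np.stack([d[...,0]*c+d[...,1]*s,-d[...,0]*s+d[...,1]*c],-1)
def toW(q,o,a):
    c,s=np.cos(a),np.sin(a); q=np.asarray(q,float); return np.array([q[0]*c-q[1]*s,q[0]*s+q[1]*c])+o
def model(f,o,a):
    C=cloud(f); J=toJ(C,o,a); z=C[...,2]
    m=(z>30)&(z<46)&(J[...,0]>-125)&(J[...,0]<40)&(J[...,1]>-105)&(J[...,1]<85)
    P=J[m]; ys,xs=[],[]
    for y in range(-70,71,5):
        s=P[abs(P[:,1]-y)<2.5]
        if len(s)>2: ys.append(y); xs.append(s[:,0].min())
    ys,xs=np.array(ys),np.array(xs)
    for _ in range(4):
        k=np.polyfit(ys,xs,1); r=abs(np.polyval(k,ys)-xs); g=r<max(2.5,1.5*np.median(r)); ys,xs=ys[g],xs[g]
    return k,P  # front edge x = k0*y+k1 ; yaw of model ~ -k0
E
python3 - <<'E'
from h import *
np.set_printoptions(precision=2,suppress=True)
f=frame("top"); im=f["image"]; hsv=cv2.cvtColor(im,cv2.COLOR_RGB2HSV)
m=((hsv[...,1]>60)&(hsv[...,0]<25)&(hsv[...,0]>8)).astype(np.uint8)
cs,_=cv2.findContours(m,cv2.RETR_EXTERNAL,cv2.CHAIN_APPROX_NONE)
c=max(cs,key=cv2.contourArea); h=cv2.convexHull(c)[:,0]
W=np.array([p3(f,u,v,18)[:2] for u,v in h]).astype(np.float32)
r=cv2.minAreaRect(W); b=cv2.boxPoints(r); print(r,b)
# long side direction = jig y
e=[b[1]-b[0],b[2]-b[1]]; L=max(e,key=np.linalg.norm); ydir=L/np.linalg.norm(L); ydir*=np.sign(ydir[1])
a=np.arctan2(-ydir[0],ydir[1]); ctr=np.array(r[0]); o=ctr-(toW([-25,45],np.zeros(2),a)); print("jig",o,a)
k,P=model(f,o,a); print("front edge",k, P.min(0),P.max(0),len(P))
C=cloud(f);J=toJ(C,o,a);z=C[...,2]
for nm,mm in (("fence",(z>26)&(z<42)&(J[...,0]>45)&(J[...,0]<85)&(abs(J[...,1])<80)),):
    Q=J[mm]; print(nm,np.percentile(Q,[1,5,50,95,99],axis=0))
    ys=np.arange(-75,76,10); print([round(Q[abs(Q[:,1]-y)<4][:,0].min(),1) for y in ys if (abs(Q[:,1]-y)<4).any()])
t=arm.place_of("top","handle_tip"); f2=arm.grab_frame("scene"); t2=arm.place_of("scene","handle_tip")
for F,T in((f,t),(f2,t2)):
    for d in T[:1]: 
        p=p3(F,*d["xy"]); print("tip",p,toJ(p,o,a))
for th in (0,.1,.2): print(th,150+116*np.sin(.85-th),60+116*np.cos(.85-th))
g=im[90:260,130:350,::-1]; cv2.imwrite("pics/crop.png",cv2.resize(g,None,fx=3.4,fy=3.4,interpolation=3))
E
```

```text
((552.7512817382812, -120.44163513183594), (205.45016479492188, 306.03497314453125), 20.20769691467285) [[ 403.49  -12.33]
 [ 509.21 -299.52]
 [ 702.01 -228.56]
 [ 596.3    58.64]]
jig [ 591.76 -154.04] 0.3526909
front edge [  0.06 -85.66] [-89.32 -65.6 ] [21.33 84.38] 2650
fence [[ 56.12 -78.45]
 [ 56.54 -71.81]
 [ 65.72   0.41]
 [ 75.07  71.88]
 [ 76.04  78.07]]
[np.float64(56.3), np.float64(55.9), np.float64(56.4), np.float64(56.4), np.float64(56.2), np.float64(56.1), np.float64(56.5), np.float64(56.1), np.float64(56.0), np.float64(56.4), np.float64(56.2), np.float64(56.0), np.float64(56.2), np.float64(56.0), np.float64(56.2), np.float64(56.3)]
tip [523.67  63.87 149.21] [ 11.37 228.01]
tip [537.17  71.26 132.14] [ 26.6  230.29]
0 237.14852699627397 136.55804492265793
0.1 229.07009616270676 144.87590878936322
0.2 220.20162306538057 152.34572063169048
```

View pics/crop.png

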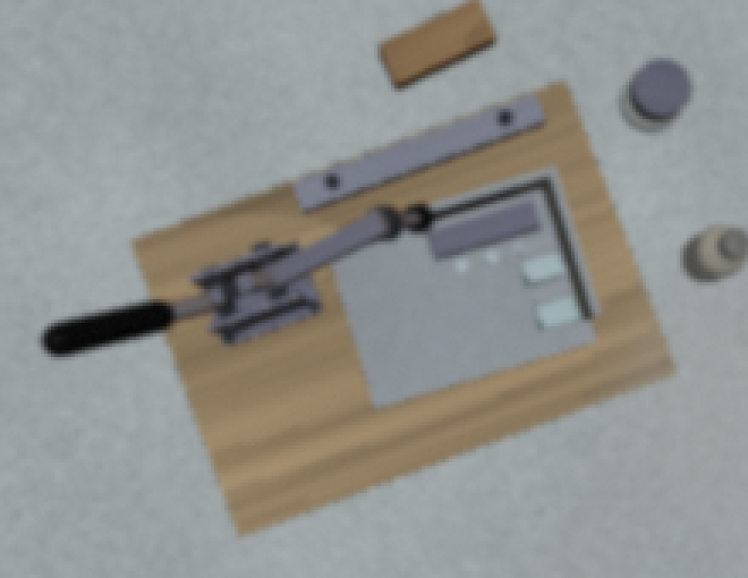

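The crop confirms it: the white/grey diner sits on the bed with its front edge lower right, between (375,405) and (597,345), and the clamp is open. The plan is to use the two open fingers, aligned with jig y, as a two-point pusher that squares the model.

```bash
cat >> h.py <<'E'
O=np.array([591.76,-154.04]); A=0.3527
def yaw(q):  # heading of tool y
    from scipy.spatial.transform import Rotation as Ro
    v=Ro.from_quat(q).as_matrix(); return np.arctan2(v[1,1],v[0,1]), v[:,2]
E
python3 - <<'E'
from h import *
np.set_printoptions(precision=3,suppress=True)
s=arm.get_obs(); t,zz=yaw(s["ee_rot"]); print("tool y heading",t,zz,"need",A+np.pi/2,A-np.pi/2)
f=frame("top");k,P=model(f,O,A); print(k)
for x in (-75,-65,-55,-45,-35): 
    q=P[abs(P[:,0]-x)<3]; print(x,np.percentile(q[:,1],[0,1,50,97,99.5,100]))
for q in ((-115,0),(-115,5),(-115,10)): print(q,toW(q,O,A),toW(q,O,A)-s["position"][:2])
print(s["position"])
E
```

```text
tool y heading 1.3370385572430428 [-0.  0. -1.] need 1.9234963267948966 -1.2180963267948965
[  0.059 -85.638]
-75 [-64.733 -60.902  11.344  79.91   83.721  84.328]
-65 [-60.756 -59.879  18.872  79.847  82.819  83.46 ]
-55 [-61.441 -60.718  18.527  80.349  83.041  83.723]
-45 [-62.318 -61.969  16.431  78.614  82.095  82.695]
-35 [-62.238 -61.662  17.828  78.388  81.082  81.655]
(-115, 0) [ 483.839 -193.765] [ 333.282 -826.091]
(-115, 5) [ 482.112 -189.073] [ 331.555 -821.399]
(-115, 10) [ 480.385 -184.38 ] [ 329.828 -816.706]
[150.557 632.326 243.731]
```

```bash
python3 -m inch '[{"angular":[0,0,0.06],"xyz":[30,-37,0],"grip":91.8},{"angular":[0,0,0.12],"xyz":[60,-74,0],"grip":91.8},{"angular":[0,0,0.18],"xyz":[90,-111,0],"grip":91.8},{"angular":[0,0,0.24],"xyz":[120,-148,0],"grip":91.8},{"angular":[0,0,0.3],"xyz":[150,-185,0],"grip":91.8}]'
python3 -m inch '[{"angular":[0,0,0.06],"xyz":[30,-37,0],"grip":91.8},{"angular":[0,0,0.12],"xyz":[60,-74,0],"grip":91.8},{"angular":[0,0,0.18],"xyz":[90,-111,0],"grip":91.8},{"angular":[0,0,0.24],"xyz":[120,-148,0],"grip":91.8},{"angular":[0,0,0.287],"xyz":[122,-195,0],"grip":91.8}]'
python3 -m inch '[{"angular":[0,0,0],"xyz":[6,-49,0],"grip":91.8},{"angular":[0,0,0],"xyz":[12,-98,0],"grip":91.8},{"angular":[0,0,0],"xyz":[18,-147,0],"grip":91.8},{"angular":[0,0,0],"xyz":[24,-196,0],"grip":91.8},{"angular":[0,0,0],"xyz":[30,-245,0],"grip":91.8}]'
```

```text
time_s: 1.75
position: [301.6, 445.8, 243.9]
ee_rot: [-0.034, 0.999, 0.0, 0.0]
wrist_force: [1.1, 1.5, 0.0]
finger_gap: 92.0
gripper_force: 0.0
time_s: 2.25
position: [426.3, 251.0, 244.3]
ee_rot: [-0.176, 0.984, 0.001, 0.002]
wrist_force: [0.7, -0.4, 1.4]
finger_gap: 91.7
gripper_force: 0.0
time_s: 2.75
position: [452.6, 5.4, 244.2]
ee_rot: [-0.176, 0.984, -0.0, 0.001]
wrist_force: [1.4, 0.3, -0.8]
finger_gap: 92.1
gripper_force: 0.0
```

```bash
python3 -m inch '[{"angular":[0,0,0],"xyz":[7,-48,0],"grip":91.8},{"angular":[0,0,0],"xyz":[14,-96,0],"grip":91.8},{"angular":[0,0,0],"xyz":[21,-144,0],"grip":91.8},{"angular":[0,0,0],"xyz":[27.5,-189.5,0],"grip":91.8},{"angular":[0,0,0],"xyz":[27.5,-189.5,-30],"grip":91.8}]'
python3 -m inch '[{"angular":[0,0,0],"xyz":[0,0,-45],"grip":91.8},{"angular":[0,0,0],"xyz":[0,0,-90],"grip":91.8},{"angular":[0,0,0],"xyz":[0,0,-130],"grip":91.8},{"angular":[0,0,0],"xyz":[0,0,-155],"grip":91.8},{"angular":[0,0,0],"xyz":[0,0,-170],"grip":91.8}]'
python3 - <<'E'
from h import *
s=arm.get_obs(); print(s["position"],toJ(s["position"],O,A),yaw(s["ee_rot"]),s["wrist_force"])
f=frame("scene"); cv2.imwrite("pics/s1.png",cv2.resize(f["image"][140:300,150:370,::-1],None,fx=3.6,fy=3.6,interpolation=3))
E
```

```text
time_s: 3.25
position: [482.9, -191.3, 217.3]
ee_rot: [-0.171, 0.985, -0.004, 0.004]
wrist_force: [0.6, 0.6, -0.9]
finger_gap: 91.3
gripper_force: 0.0
time_s: 3.75
position: [478.7, -181.5, 41.3]
ee_rot: [-0.176, 0.984, 0.001, -0.001]
wrist_force: [-0.2, -0.3, 0.3]
finger_gap: 91.7
gripper_force: 0.0
[ 478.6602808  -181.53591204   41.31484327] [-115.63568404   13.26500058] (np.float64(1.9242222334814818), array([-0.00318358,  0.00124164, -0.99999416])) [-0.23138925 -0.26702675  0.34440476]
```

View pics/s1.png

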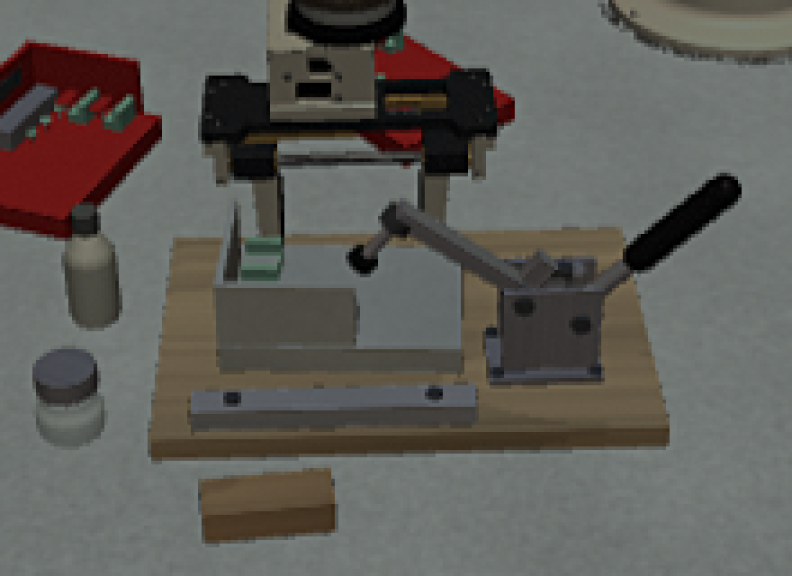

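The fingers stand behind the front edge at (265,210) and (435,205), clear of everything. Now the push.

```bash
python3 -m inch '[{"angular":[0,0,0],"xyz":[3.8,1.4,0],"grip":91.8},{"angular":[0,0,0],"xyz":[7.5,2.8,0],"grip":91.8},{"angular":[0,0,0],"xyz":[11.3,4.1,0],"grip":91.8},{"angular":[0,0,0],"xyz":[15,5.5,0],"grip":91.8},{"angular":[0,0,0],"xyz":[18.8,6.9,0],"grip":91.8}]'
python3 -m inch '[{"angular":[0,0,0],"xyz":[3.8,1.4,0],"grip":91.8},{"angular":[0,0,0],"xyz":[7.5,2.8,0],"grip":91.8},{"angular":[0,0,0],"xyz":[11.3,4.1,0],"grip":91.8},{"angular":[0,0,0],"xyz":[15,5.5,0],"grip":91.8},{"angular":[0,0,0],"xyz":[18.8,6.9,0],"grip":91.8}]'
python3 - <<'E'
from h import *
s=arm.get_obs(); print(toJ(s["position"],O,A),s["position"],yaw(s["ee_rot"])[0],s["wrist_force"])
f=frame("top"); C=cloud(f);J=toJ(C,O,A); z=C[...,2]
m=(z>30)&(z<80)&(J[...,0]<52)&(J[...,0]>10)
for y in range(-60,75,10):
    q=J[m&(abs(J[...,1]-y)<4)]; print(y,len(q) and q[:,0].max().round(1),end='; ')
E
```

```text
time_s: 4.3
position: [499.1, -176.0, 44.5]
ee_rot: [-0.175, 0.985, -0.0, 0.0]
wrist_force: [-0.8, -3.4, 1.6]
finger_gap: 91.6
gripper_force: 1.2
time_s: 4.8
position: [517.6, -168.1, 43.6]
ee_rot: [-0.176, 0.984, 0.0, -0.0]
wrist_force: [-3.4, -0.5, 2.3]
finger_gap: 92.1
gripper_force: 1.6
[-74.4184766   12.43923098] [ 517.62554774 -168.07307224   43.57820944] 1.9241633116784589 [-3.35728817 -0.46520011  2.31319478]
-60 43.5; -50 42.0; -40 41.7; -30 41.8; -20 41.7; -10 43.0; 0 41.7; 10 42.1; 20 45.4; 30 45.9; 40 45.8; 50 46.2; 60 46.4; 70 46.2;
```

```bash
python3 -m inch '[{"angular":[0,0,0],"xyz":[1.9,0.7,0],"grip":91.8},{"angular":[0,0,0],"xyz":[3.8,1.4,0],"grip":91.8},{"angular":[0,0,0],"xyz":[5.6,2.1,0],"grip":91.8},{"angular":[0,0,0],"xyz":[7,2.6,0],"grip":91.8},{"angular":[0,0,0],"xyz":[8.5,3.1,0],"grip":91.8}]'
python3 -m inch '[{"angular":[0,0,0],"xyz":[0.5,0.2,0],"grip":91.8},{"angular":[0,0,0],"xyz":[0.9,0.3,0],"grip":91.8},{"angular":[0,0,0],"xyz":[1.4,0.5,0],"grip":91.8},{"angular":[0,0,0],"xyz":[1.9,0.7,0],"grip":91.8},{"angular":[0,0,0],"xyz":[1.9,0.7,0],"grip":91.8}]'
cat > back.py <<'E'
from h import *
s=arm.get_obs(); print(toJ(s["position"],O,A),s["position"],yaw(s["ee_rot"])[0],s["wrist_force"])
f=frame("top"); C=cloud(f);J=toJ(C,O,A); z=C[...,2]
m=(z>35)&(z<80)&(J[...,0]<60)&(J[...,0]>10)
for y in range(-60,75,10):
    q=J[m&(abs(J[...,1]-y)<4)]; print(y,len(q) and q[:,0].max().round(1),end='; ')
print(model(f,O,A)[0])
E
python3 back.py
```

```text
time_s: 5.35
position: [526.3, -165.1, 43.6]
ee_rot: [-0.176, 0.984, 0.0, -0.0]
wrist_force: [-1.0, -1.0, -0.9]
finger_gap: 92.0
gripper_force: 0.8
time_s: 5.85
position: [526.9, -164.9, 43.6]
ee_rot: [-0.176, 0.984, 0.0, -0.001]
wrist_force: [-5.4, -2.2, 1.7]
finger_gap: 91.7
gripper_force: 2.6
[-64.66749617  12.21982106] [ 526.85208302 -164.91066697   43.5852622 ] 1.9238525959291093 [-5.3806744  -2.16735797  1.70692131]
-60 51.9; -50 56.3; -40 51.6; -30 56.8; -20 38.9; -10 24.4; 0 0; 10 51.9; 20 59.8; 30 57.1; 40 58.8; 50 58.7; 60 58.3; 70 59.8; [-0.2042887 17.2414342]
```

```bash
python3 -m inch '[{"angular":[0,0,0],"xyz":[0.7,0.3,0],"grip":91.8},{"angular":[0,0,0],"xyz":[1.4,0.5,0],"grip":91.8},{"angular":[0,0,0],"xyz":[2.1,0.8,0],"grip":91.8},{"angular":[0,0,0],"xyz":[2.8,1.0,0],"grip":91.8},{"angular":[0,0,0],"xyz":[2.8,1.0,0],"grip":91.8}]'
python3 back.py
```

```text
time_s: 6.4
position: [527.0, -164.8, 43.4]
ee_rot: [-0.175, 0.985, 0.0, -0.004]
wrist_force: [-11.2, -3.1, 8.7]
finger_gap: 91.7
gripper_force: 5.8
[-64.51873785  12.24470694] [ 526.98308789 -164.83592698   43.41402783] 1.923252770824988 [-11.1589054   -3.0579155    8.73615595]
-60 51.8; -50 51.8; -40 51.8; -30 51.3; -20 39.4; -10 26.3; 0 0; 10 50.9; 20 56.7; 30 59.9; 40 55.7; 50 59.1; 60 58.9; 70 58.5; [ 0.13891831 41.93152255]
```

Seated: the tool stopped at jig x = -64.5, which puts the model's front at -55, and force rose against the fence. I back off, rise and close the fingers.

```bash
python3 -m inch '[{"angular":[0,0,0],"xyz":[-3,-1.1,0],"grip":91.8},{"angular":[0,0,0],"xyz":[-10,-3.7,0],"grip":91.8},{"angular":[0,0,0],"xyz":[-28,-10.3,0],"grip":91.8},{"angular":[0,0,0],"xyz":[-47,-17,0],"grip":91.8},{"angular":[0,0,0],"xyz":[-60,-22,40],"grip":91.8}]'
python3 -m inch '[{"angular":[0,0,0],"xyz":[0,0,45],"grip":0},{"angular":[0,0,0],"xyz":[0,0,90],"grip":0},{"angular":[0,0,0],"xyz":[0,0,135],"grip":0},{"angular":[0,0,0],"xyz":[0,0,180],"grip":0},{"angular":[0,0,0],"xyz":[0,0,190],"grip":0}]' 20
python3 - <<'E'
from h import *
s=arm.get_obs(); print(s["position"],toJ(s["position"],O,A),toW((15,290),O,A)-s["position"][:2])
f=frame("scene"); cv2.imwrite("pics/s2.png",cv2.resize(f["image"][140:300,150:370,::-1],None,fx=3.6,fy=3.6,interpolation=3))
t=arm.place_of("scene","handle_tip")[0]; p=p3(f,*t["xy"]); print(p,toJ(p,O,A))
E
```

```text
time_s: 6.95
position: [466.6, -184.5, 80.1]
ee_rot: [-0.176, 0.984, 0.002, -0.004]
wrist_force: [-1.1, 0.5, 0.2]
finger_gap: 92.1
gripper_force: 0.0
time_s: 7.45
position: [474.6, -186.5, 280.1]
ee_rot: [-0.176, 0.984, -0.003, 0.006]
wrist_force: [0.5, -0.6, -0.5]
finger_gap: 56.2
gripper_force: 0.0
[ 474.60496927 -186.53276953  280.06557278] [-121.16744342    9.97657017] [ 31.05615307 309.82286755]
[534.5191314   76.05571356 139.27104777] [ 25.76530148 235.70469592]
```

View pics/s2.png

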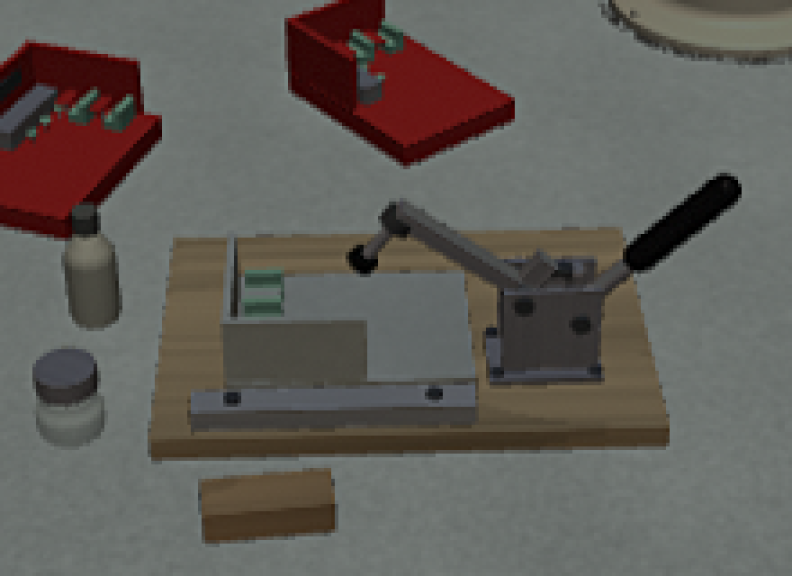

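The model sits flush and square: its back edge runs along the fence from (190,395) to (475,385), and the clamp is still open.

```bash
python3 -m inch '[{"angular":[0,0,0],"xyz":[4.5,44,0],"grip":0},{"angular":[0,0,0],"xyz":[9,88,0],"grip":0},{"angular":[0,0,0],"xyz":[13.5,132,0],"grip":0},{"angular":[0,0,0],"xyz":[18,176,0],"grip":0},{"angular":[0,0,0],"xyz":[22.5,220,0],"grip":0}]'
python3 -m inch '[{"angular":[0,0,0],"xyz":[4.5,45,0],"grip":0},{"angular":[0,0,0],"xyz":[8.5,90,0],"grip":0},{"angular":[0,0,0],"xyz":[8.5,90,-30],"grip":0},{"angular":[0,0,0],"xyz":[8.5,90,-60],"grip":0},{"angular":[0,0,0],"xyz":[8.5,90,-70],"grip":0}]'
python3 - <<'E'
from h import *
s=arm.get_obs(); print(s["position"],toJ(s["position"],O,A),s["finger_gap"])
f=frame("top"); k,P=model(f,O,A); print("front",k)
C=cloud(f);J=toJ(C,O,A);z=C[...,2]
m=(J[...,1]>170)&(J[...,1]<262)&(abs(J[...,0]-15)<30)&(z>90)&(z<165)
Q=np.c_[J[m],z[m]]; print(len(Q),"grip pts",Q.min(0),Q.max(0),Q.mean(0)); print(np.polyfit(Q[:,1],Q[:,2],1),"theta",.85-np.arctan2(1,np.polyfit(Q[:,1],Q[:,2],1)[0]))
E
```

```text
time_s: 8.05
position: [492.3, 36.3, 271.6]
ee_rot: [-0.176, 0.984, 0.0, -0.001]
wrist_force: [0.1, 0.2, 0.2]
finger_gap: 8.6
gripper_force: 0.0
time_s: 8.55
position: [498.6, 124.2, 198.9]
ee_rot: [-0.176, 0.984, 0.0, -0.004]
wrist_force: [-0.4, -0.7, -0.2]
finger_gap: 0.6
gripper_force: 0.0
[498.56846818 124.23349633 198.89571007] [  8.66982582 293.3353618 ] 0.5618342167747377
front [ 1.86933993e-04 -5.34092405e+01]
356 grip pts [  5.87994796 172.05378094  90.6140342 ] [ 25.73680832 232.82808774 151.8615995 ] [ 14.87761877 204.75566054 124.64410242]
[  0.96760947 -73.47941334] theta 0.04814145299921091
```

```bash
python3 -m inch '[{"angular":[0,0,0],"xyz":[6,2,-30],"grip":0},{"angular":[0,0,0],"xyz":[6,2,-55],"grip":0},{"angular":[0,0,0],"xyz":[6,2,-65],"grip":0},{"angular":[0,0,0],"xyz":[8.1,-3.6,-65],"grip":0},{"angular":[0,0,0],"xyz":[11.2,-12,-65],"grip":0}]'
python3 -m inch '[{"angular":[0,0,0],"xyz":[2.1,-5.6,0],"grip":0},{"angular":[0,0,0],"xyz":[4.1,-11.3,2],"grip":0},{"angular":[0,0,0],"xyz":[6.2,-16.9,5],"grip":0},{"angular":[0,0,0],"xyz":[8.3,-22.5,8],"grip":0},{"angular":[0,0,0],"xyz":[10.4,-28.1,12],"grip":0}]'
python3 - <<'E'
from h import *
s=arm.get_obs(); print(s["position"],toJ(s["position"],O,A),s["wrist_force"])
f=frame("scene"); cv2.imwrite("pics/s3.png",cv2.resize(f["image"][110:270,180:400,::-1],None,fx=3.6,fy=3.6,interpolation=3))
E
```

```text
time_s: 9.1
position: [513.7, 112.4, 139.6]
ee_rot: [-0.176, 0.984, 0.0, 0.001]
wrist_force: [0.4, 0.0, -0.2]
finger_gap: 0.5
gripper_force: 0.0
time_s: 9.6
position: [523.8, 85.5, 151.9]
ee_rot: [-0.177, 0.984, 0.001, 0.001]
wrist_force: [0.3, 0.9, -1.3]
finger_gap: 0.3
gripper_force: 0.4
[523.77776872  85.4884754  151.86221816] [ 18.94352577 248.26722926] [ 0.27965743  0.9124575  -1.26467544]
```

View pics/s3.png

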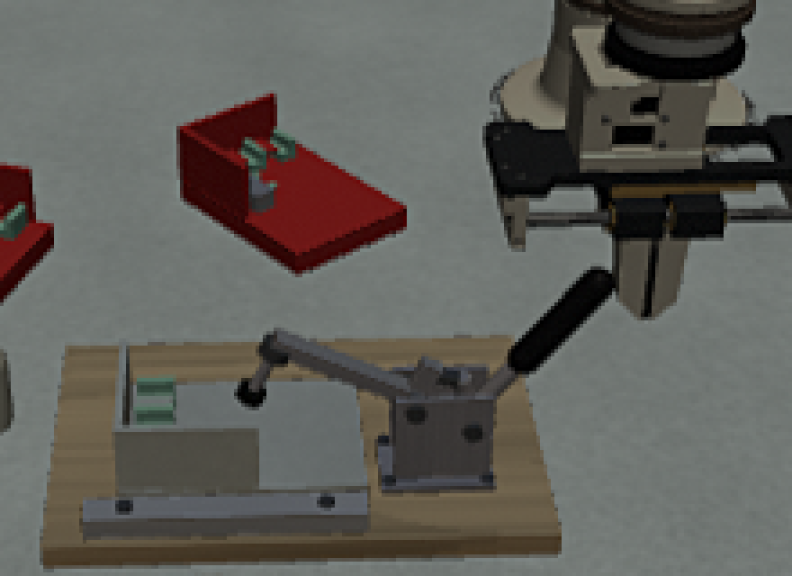

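The fingers have just met the grip end at (610,280), and the model and bar are undisturbed. I follow the arc a little lower on the grip.

```bash
python3 -m inch '[{"angular":[0,0,0],"xyz":[0.4,-7.2,-8],"grip":0},{"angular":[0,0,0],"xyz":[1.1,-14.5,-6],"grip":0},{"angular":[0,0,0],"xyz":[3.5,-21.1,-3],"grip":0},{"angular":[0,0,0],"xyz":[5.9,-27.7,-1],"grip":0},{"angular":[0,0,0],"xyz":[8.3,-34.2,2],"grip":0}]'
python3 -m inch '[{"angular":[0,0,0],"xyz":[2,-5.6,2],"grip":0},{"angular":[0,0,0],"xyz":[4.1,-11.2,4],"grip":0},{"angular":[0,0,0],"xyz":[6.2,-16.9,5],"grip":0},{"angular":[0,0,0],"xyz":[8.3,-22.5,6],"grip":0},{"angular":[0,0,0],"xyz":[10.4,-28.1,7],"grip":0}]'
python3 - <<'E'
from h import *
s=arm.get_obs(); print(s["position"],toJ(s["position"],O,A),s["wrist_force"])
f=frame("scene"); cv2.imwrite("pics/s4.png",cv2.resize(f["image"][110:270,180:400,::-1],None,fx=3.6,fy=3.6,interpolation=3))
E
```

```text
time_s: 10.15
position: [531.9, 49.1, 152.7]
ee_rot: [-0.175, 0.984, -0.0, -0.0]
wrist_force: [-0.1, 0.4, 0.1]
finger_gap: 0.4
gripper_force: 0.3
time_s: 10.65
position: [542.7, 21.2, 160.0]
ee_rot: [-0.176, 0.984, -0.0, 0.0]
wrist_force: [0.7, -0.2, -0.5]
finger_gap: 0.1
gripper_force: 0.0
[542.65480784  21.2100997  159.9559781 ] [ 14.45469658 181.42485797] [ 0.69351611 -0.19274745 -0.53891285]
```

View pics/s4.png

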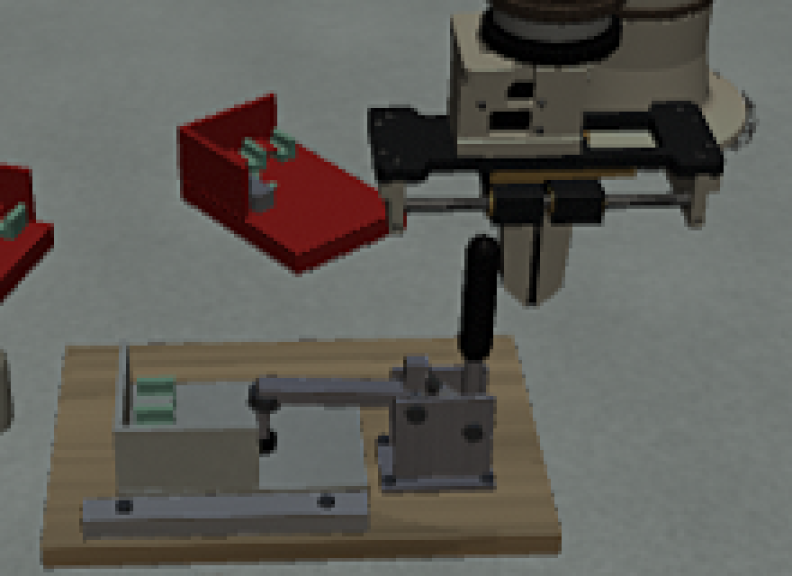

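The handle is almost upright at (482,240) and the bar is level with the pad down at (267,440). I push a little more so that it goes surely past the dead point.

```bash
python3 -m inch '[{"angular":[0,0,0],"xyz":[0.9,-2.3,0],"grip":0},{"angular":[0,0,0],"xyz":[1.7,-4.7,0],"grip":0},{"angular":[0,0,0],"xyz":[2.6,-7,0],"grip":0},{"angular":[0,0,0],"xyz":[3.5,-9.4,0],"grip":0},{"angular":[0,0,0],"xyz":[3.5,-9.4,0],"grip":0}]'
cat > th.py <<'E'
from h import *
s=arm.get_obs(); print(toJ(s["position"],O,A),s["wrist_force"])
f=frame("scene"); C=cloud(f);J=toJ(C,O,A);z=C[...,2]; g=f["image"].max(-1)<45
m=g&(J[...,1]>115)&(J[...,1]<200)&(abs(J[...,0]-15)<25)&(z>105)&(z<190)
Q=np.c_[J[m],z[m]]; k=np.polyfit(Q[:,2],Q[:,1],1); print(len(Q),Q.max(0),"theta",.85-np.arctan(k[0]), "y at z=175:",np.polyval(k,175))
E
python3 th.py
```

```text
time_s: 11.2
position: [545.8, 12.1, 159.7]
ee_rot: [-0.175, 0.984, -0.0, -0.0]
wrist_force: [-0.3, 0.4, -0.1]
finger_gap: 0.8
gripper_force: 0.0
[ 14.24487393 171.83960125] [-0.26872513  0.41286846 -0.1464632 ]
360 [ 30.64270379 174.80815504 189.6144644 ] theta 0.7673924374678147 y at z=175: 149.7075628618502
```

```bash
python3 -m inch '[{"angular":[0,0,0],"xyz":[0.5,-1.4,0],"grip":0},{"angular":[0,0,0],"xyz":[1,-2.8,0],"grip":0},{"angular":[0,0,0],"xyz":[1.6,-4.2,0],"grip":0},{"angular":[0,0,0],"xyz":[2.1,-5.6,0],"grip":0},{"angular":[0,0,0],"xyz":[2.1,-5.6,0],"grip":0}]'
python3 th.py
```

```text
time_s: 11.75
position: [546.7, 9.8, 159.7]
ee_rot: [-0.177, 0.984, 0.002, -0.001]
wrist_force: [-4.2, 6.3, 3.4]
finger_gap: 0.5
gripper_force: 3.7
[ 14.32313781 169.36685897] [-4.18766829  6.2975494   3.42304035]
351 [ 29.76561858 172.6478345  188.84837651] theta 0.7841560427257124 y at z=175: 148.59233322707632
```

Firm resistance now, with none before it, fits a handle already at its stop. I back away and check.

```bash
python3 -m inch '[{"angular":[0,0,0],"xyz":[-3.5,9.4,0],"grip":0},{"angular":[0,0,0],"xyz":[-13.8,37.5,0],"grip":0},{"angular":[0,0,0],"xyz":[-29,80,0],"grip":0},{"angular":[0,0,0],"xyz":[-45,124,10],"grip":0},{"angular":[0,0,0],"xyz":[-60,165,40],"grip":0}]'
python3 -m inch '[{"angular":[0,0,0],"xyz":[-10,40,10],"grip":0},{"angular":[0,0,0],"xyz":[-20,80,20],"grip":0},{"angular":[0,0,0],"xyz":[-30,120,30],"grip":0},{"angular":[0,0,0],"xyz":[-30,120,30],"grip":0},{"angular":[0,0,0],"xyz":[-30,120,30],"grip":0}]'
python3 th.py
python3 - <<'E'
from h import *
f=frame("top"); k,P=model(f,O,A); print("front",k)
f=frame("scene"); cv2.imwrite("pics/s5.png",cv2.resize(f["image"][110:270,180:400,::-1],None,fx=3.6,fy=3.6,interpolation=3))
E
```

```text
time_s: 12.3
position: [485.8, 170.9, 196.3]
ee_rot: [-0.176, 0.984, -0.0, -0.002]
wrist_force: [0.4, 1.8, -0.8]
finger_gap: 0.0
gripper_force: 0.0
time_s: 12.8
position: [458.2, 290.9, 228.3]
ee_rot: [-0.177, 0.984, 0.0, 0.0]
wrist_force: [0.9, -0.3, -0.7]
finger_gap: 0.3
gripper_force: 0.0
[ 28.34368096 463.7304451 ] [ 0.86210114 -0.3041437  -0.6931604 ]
295 [ 30.18226142 153.97894068 184.19168367] theta 0.9247564594098078 y at z=175: 140.91821029921078
front [-4.13786335e-03 -5.32512429e+01]
```

View pics/s5.png

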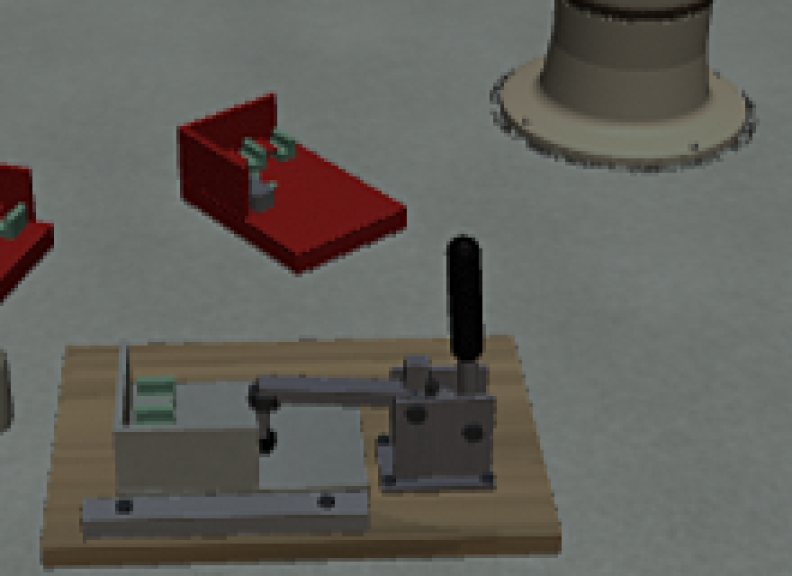

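The handle is locked at about 0.925 rad with its tip at (463,240), and the pad is on the base at (267,440). The model is square against the fence and the arm is clear.

```bash
python3 -c "
from cell import arm
print(arm.close_job())"
```

```text
the job is handed in; nothing more can be done
None
```

The job is handed in: the diner model measures flush and square against the fence, the clamp handle reads about 0.925 rad (locked) with the pad down on the base, and the arm is clear; I could not measure the pad force.

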